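# Shelve a tart with the turner

## Robot

A 6-joint arm with a two-finger parallel gripper is mounted at the origin on the work surface; the furniture and walls round the work are solid. World frame = base frame: x ahead of the robot, y to its left, z up, the work surface at z = 0. Lengths are in mm, angles in degrees, forces in N, time in s.
With the tool pointing down it reaches from about 350 to 875 mm from the base axis. Payload 4.2 kg.
Tool frame: the origin (TCP) lies midway between the tips of the shut fingers; the grasp point (between the pads) lies 19 mm behind it; z points along the fingers, y is the line along which they close (so a half turn about z gives the same grasp; the last joint's range is limited). The gripper opens to 85 mm and grips with 20 to 120 N. Pads are 22 mm wide; open, the fingers measure 114 mm over their backs; the gripper's body (76 mm by 85 mm) begins 54 mm behind the grasp point. The pads swing forward as they close: fully open they stand 13 mm farther back than shut.
Start: joints at [91.307, 22.042, 0.453, 0, -68.411, -14.817], TCP at [145.982, 607.691, 231.312] pointing down, gripper open.
Joint ranges: [-179.83, 179.83], [-69.29, 118.12], [-61.27, 80.66], [-181.25, 117.63], [-171.15, -9.14], [-177.46, 177.46]. Speed limits (degrees/s): [159.86, 159.86, 180, 180, 180, 180].

## Interface

Orientations are given as [roll, pitch, yaw] about the fixed x, y, z axes, in that order (R = Rz(yaw) Ry(pitch) Rx(roll)).
In Python, from workcell import env, grab_frame, camera_info, finish_job, masks_of gives the robot as it stands.
- The arm moves only by the shell command python3 -m handwheel 'ROWS' [FORCE]. ROWS is JSON, a list of rows, each a list of 7 numbers: the shift along the tool's x, y, z in mm, then the turn, a rotation vector about the tool's x, y, z in degrees, then the opening, from -1 (shut) to 1 (fully open). A call has 1 to 20 rows; each row shifts and turns the commanded pose from where the row before left it, along the tool's axes as they then stand; what a row does not reach is not made up. A row lasts 1/8 s, in which the tool goes at most 62.5 mm and 10.7 degrees, less where a joint would pass 70% of its speed; a pose out of reach is approached as far as the arm can. A call with a gripper value outside its range is refused whole. The fingers move at their own pace and stop on an object; FORCE is the grip in N (left out, the last holds). Time passes only in rows, so rows that do not move let the fingers close. It gives the time, the measured TCP pose, the force, the opening and the grip force at its end, in the units of the state.
- env.get_state(): the state, without advancing time (a new reading comes with each control period).
- grab_frame(name): name is "scene" or "top" or "wrist"; returns the picture (420x560x3 uint8, blue, green, red); there is no depth.
- camera_info(name): a dict with "fx", "fy", "cx", "cy" (pixels), "R" (3x3) and "t" (3): a world point X has camera coordinates R X + t; the wrist camera has in their place "T_tool_cam" (4x4, takes a point from camera to tool coordinates, whose origin is the TCP and whose axes are the flange's). Camera axes: x right, y down, z forward; pixel columns grow to the right and rows downward; lengths in mm; the calibration is good to about 2 mm. A picture is of the moment at which its call begins: read the wrist's pose just before it. camera_info takes no time and is no camera call.
- finish_job(): hands the job in; it is judged then, once.
Trained networks look in the newest picture that a camera, given by its name, has taken for a name from the list of things; names that differ only in an ending like _2 or _b are one class to them, and where a whole thing is asked for, a point or a joint stands for the part that bears it (a point fixed in the world has none). Each returns a list of dicts, best first, with "p" (0 to 1); they miss things now and then, are a little off and sometimes report something else, mostly with a low value. They report only what shows in the picture. A call takes as long as a camera call. They do not tell look-alikes from the thing itself.
- masks_of(camera, query): "pixels" (420x560 bool, what is visible of it) and "bbox" ([left, top, right, bottom] in pixels, round what is visible of it).
The state is a dict: "t": time; "joint_positions": joint angles; "qvel": joint speeds; "effort": joint torques, N m; "tcp_pos": TCP position; "ee_rot": TCP orientation; "force": force on the tool from outside, world axes, zero at the start; "ft_torque": the same for the moment, N m; "width": finger opening in mm; "grip_force": force on a finger pad.
Only numpy, scipy, OpenCV 4.12 (cv2) and the standard library are available. Lean on these libraries where they do the work, as an engineer would, in place of code of your own. Each camera call takes 0.05 s, during which the arm holds its last target. There are 200 camera calls.

## Task

The tart is fresh from the oven, so do not touch it or its tin with the gripper: pick up the turner by its wooden handle, slide the blade under the tart between the runners of the low pan rest and lift it. Carry it level to the riser and slide it in under the riser's top, touching neither the top nor its underside, and set the tart down centred on the two runners beneath. Draw the turner out and lay it down flat on the bare worktop, leaving the other things there undisturbed.

Things in the scene. Friction and masses are not known exactly. Their poses are not given: they have to be found in the camera images.
- turner: Kitchen turner, 0.16 kg: flat steel blade 116 x 60 x 3 mm, two thin rods rising at its heel to a level dark wooden handle. Starts with the blade flat on the worktop, handle in the air. Origin: centre of the blade's underside; x from handle to tip (tip at +58 mm), z up. Rods leave the blade at x = -54 mm and stay behind that; handle x = -190 to -86, z = 39 to 65 mm.
- turner_grip (a point): Middle of the turner's wooden handle, 130 mm behind and 52 mm above the body's origin; same axes. The handle is 18 mm thick here, across y.
- turner_tip (a point): Middle of the front edge of the turner's blade, half-way through its 3 mm thickness.
- tart: Flat round tart baked in a shallow steel tin, about 0.15 kg (varies): base 124 mm across, lip 136 mm across, 24 mm high, flat bottom. Origin: centre of the underside, z up. Starts on the pan rest, roughly centred.
- pan_rest: Fixed low wooden pan rest: two runners 120 long x 14 wide x 30 mm high, 86 mm apart inside, bare worktop between, joined at the far end by a bar 18 mm high (near face x = +58 mm). Origin: on the worktop, midway between the runners and along them. x along the runners from open end (-60 mm) to closed end, z up. The open end, where the turner goes in, faces about to the robot's right (world -y).
- riser: Fixed wooden riser shelf: two runners and far bar exactly like the pan rest's, and an upright back panel (front face at x = +79 mm) carrying a flat top that juts out over the runners. Origin and axes as the pan rest's; the tart belongs over the origin, its underside at z = 30 mm. The open end faces about to the robot's right (world -y).
- riser_top: The riser's overhanging top board, 146 x 150 x 14 mm, fixed to the riser: it spans x = -53 to +93 mm, y = -75 to +75 mm, its underside 100 mm above the worktop, its upper face at 114 mm. Origin and axes are the riser's.
- espresso_c: White espresso cup, 56 mm high, between riser and robot: leave alone. Origin: underside.
- salt_shaker: Glass salt shaker, 44 mm across, 90 mm high, between riser and robot: leave alone. Origin: underside.
Not all that is in view belongs to the job. Several things have the shape of the tart; the one meant has the colours described above.

How it is judged:
By the outcome, as a careful person would: the job done as asked, in the order asked, and still so for the second after the job is handed in, with the robot touching nothing.
It also fails if it takes over 66 s, if anything falls off the work surface, if the arm or the gripper's body presses on something with over 40 N, if the wrist force passes 120 N, or if a joint passes its speed limit or range.

## Working session

There is one attempt and no reset: what is moved stays moved. The work goes in short steps, Python scripts to look and compute and a shell command to move; the robot and the scene stay as the last step left them, time stands still between calls to the robot, and variables do not carry over. Pictures are saved under pics/ and viewed, at most 10 in all, crops included, and the job is handed in when it is done.

```bash
mkdir -p pics; cat > h.py <<'E'
import numpy as np,cv2
from workcell import env,grab_frame,camera_info,masks_of
def proj(c,X):
    i=camera_info(c);p=np.array(i['R'])@np.array(X,float)+np.array(i['t']).ravel()
    return np.array([i['fx']*p[0]/p[2]+i['cx'],i['fy']*p[1]/p[2]+i['cy']])
def back(c,uv,z):
    i=camera_info(c);R=np.array(i['R']);t=np.array(i['t']).ravel()
    d=R.T@np.array([(uv[0]-i['cx'])/i['fx'],(uv[1]-i['cy'])/i['fy'],1]);o=-R.T@t
    return o+d*(z-o[2])/d[2]
E
python3 - <<'E'
from h import *
s=env.get_state();print(s)
for c in ['scene','top']:
    cv2.imwrite(f'pics/{c}0.png',grab_frame(c));i=camera_info(c);print(c,-np.array(i['R']).T@np.array(i['t']).ravel())
    for q in ['turner','tart','pan_rest','riser','riser_top','espresso_c','salt_shaker']:
        print(c,q,[(round(m['p'],2),m['bbox'],int(m['pixels'].sum())) for m in masks_of(c,q)])
a=cv2.imread('pics/top0.png');b=cv2.imread('pics/scene0.png')
E
```

```text
{'t': 0.0, 'joint_positions': array([ 9.13081857e+01,  2.20905023e+01,  3.78739314e-01, -2.90320187e-02,
       -6.84132894e+01, -1.48173431e+01]), 'qvel': array([ 0.11726114,  0.02845313, -0.0396598 , -0.04995486, -0.04794209,
       -0.02620159]), 'effort': array([ 5.20794492e-04, -3.92286122e+01,  1.88404602e+01,  4.18648392e+00,
       -4.60652547e-03,  2.60672124e-06]), 'tcp_pos': array([145.83692822, 607.12644411, 230.21712256]), 'ee_rot': array([ 1.79872206e+02, -5.90586239e-03, -1.35198614e+01]), 'force': array([-0.15428814, -0.60455485,  0.81848102]), 'ft_torque': array([-0.01875409,  0.00655288, -0.05353673]), 'grip_force': 0.0, 'width': 85.18963155609767}
scene [ -36.64068517 -524.31222881  823.56575651]
scene turner [(0.69, [354.6, 241.1, 387.7, 317.0], 1177), (0.54, [200.4, 113.0, 268.3, 176.7], 2068)]
scene tart [(0.63, [280.5, 330.7, 343.8, 393.8], 3339), (0.55, [288.0, 188.6, 337.1, 224.1], 1440)]
scene pan_rest [(0.8, [283.6, 204.1, 340.6, 240.9], 303)]
scene riser [(0.59, [201.7, 112.8, 268.2, 178.3], 2206)]
scene riser_top [(0.69, [202.3, 111.6, 267.7, 153.3], 1507)]
scene espresso_c [(0.69, [358.6, 238.7, 391.0, 317.5], 1195), (0.54, [181.8, 158.6, 201.4, 187.3], 357)]
scene salt_shaker [(0.73, [193.3, 166.5, 212.7, 194.4], 356)]
top [ 258.51989756    4.27253308 1218.89561436]
top turner [(0.91, [346.6, 148.8, 407.3, 230.3], 1387)]
top tart [(0.85, [380.6, 255.4, 428.3, 307.2], 2035)]
top pan_rest [(0.75, [261.0, 157.4, 313.2, 198.0], 148)]
top riser [(0.57, [123.4, 151.3, 192.2, 213.2], 3548)]
top riser_top [(0.62, [121.4, 152.2, 176.9, 210.1], 3382)]
top espresso_c [(0.63, [173.2, 236.5, 194.0, 253.7], 264)]
top salt_shaker [(0.73, [172.7, 240.0, 191.7, 253.6], 229)]
```

View pics/top0.png

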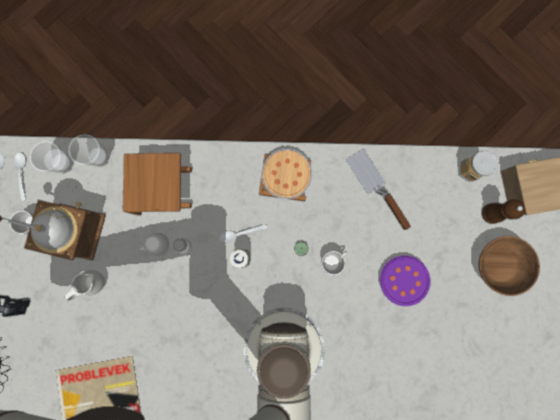

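View pics/scene0.png

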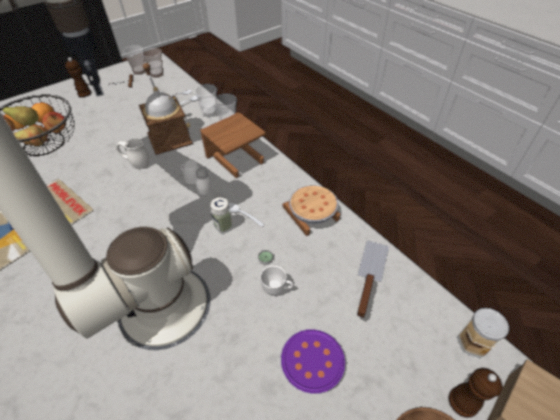

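The top view shows the tan tart on the pan rest at (287,173), the riser at (155,182), the turner with its blade at (366,170) and handle at (397,210), and the cup and shaker near (238,257) and (155,243). Two things could be taken for the tart: the tan one at (287,173), and a purple disc at (405,280). I take the tan one, which lies on the pan rest. Next I locate everything in world coordinates.

```bash
cat >> h.py <<'E'
from scipy.optimize import minimize
def box(x0,x1,y0,y1,z0,z1): return np.array([[x,y,z] for x in (x0,x1) for y in (y0,y1) for z in (z0,z1)],float)
TURNER=[box(-58,58,-30,30,0,3),box(-190,-86,-10,10,39,65),box(-90,-54,-12,-8,3,50),box(-90,-54,8,12,3,50)]
RUN=[box(-60,60,-57,-43,0,30),box(-60,60,43,57,0,30),box(58,76,-57,57,0,18)]
def T(p,X): # pose x,y,yaw deg
    c,s=np.cos(np.radians(p[2])),np.sin(np.radians(p[2]));return np.c_[c*X[:,0]-s*X[:,1]+p[0],s*X[:,0]+c*X[:,1]+p[1],X[:,2]]
def camm(c,s=None):
    i=camera_info(c);K=np.array([[i['fx'],0,i['cx']],[0,i['fy'],i['cy']],[0,0,1.]])
    if c=='wrist':
        from scipy.spatial.transform import Rotation as Ro
        A=np.eye(4);A[:3,:3]=Ro.from_euler('xyz',s['ee_rot'],degrees=True).as_matrix();A[:3,3]=s['tcp_pos']
        M=np.linalg.inv(A@np.array(i['T_tool_cam']));return K,M[:3,:3],M[:3,3]
    return K,np.array(i['R']),np.array(i['t']).ravel()
def pj(cam,X):
    K,R,t=cam;q=(X@R.T+t)@K.T;return q[:,:2]/q[:,2:]
def bk(cam,uv,z):
    K,R,t=cam;d=R.T@np.linalg.inv(K)@np.array([uv[0],uv[1],1.]);o=-R.T@t;return o+d*(z-o[2])/d[2]
def render(cam,parts,p):
    m=np.zeros((420,560),np.uint8)
    for b in parts:
        h=cv2.convexHull(np.float32(pj(cam,T(p,b))));cv2.fillConvexPoly(m,np.int32(h*16),1,shift=4)
    return m>0
def fit(views,parts,p0):
    f=lambda p:-sum((lambda r:(r&m).sum()/max(1,(r|m).sum()))(render(c,parts,p)) for c,m in views)
    b=None
    for k in (0,1):
        s=np.array(p0)+np.array([[0,0,0],[25,0,0],[0,25,0],[0,0,15]])/(1+2*k)
        r=minimize(f,s[0],method='Nelder-Mead',options=dict(initial_simplex=s,maxiter=150));p0=r.x
    return r.x.round(1),-r.fun/len(views)
E
python3 - <<'E'
from h import *
ct=camm('top');cs=camm('scene')
print('blade',bk(ct,(366,170),3).round(),'handle',bk(ct,(397,210),52).round(),'tart',bk(ct,(287,173),54).round(),bk(cs,(313,203),54).round())
print('riser',bk(ct,(152,181),114).round())
for n,uv in dict(cup=(238,257),shaker=(155,243),sh2=(180,244),glass=(90,150),pot=(85,285),spoon=(245,232)).items(): print(n,bk(ct,uv,50).round())
grab_frame('top');m=[x for x in masks_of('top','turner') if x['p']>.8][0]['pixels']
h=bk(ct,(397,210),52);b=bk(ct,(366,170),3);y=np.degrees(np.arctan2(*(b-h)[1::-1]))
print(fit([(ct,m)],TURNER,[b[0],b[1],y]))
mr=masks_of('top','riser_top')[0]['pixels']
r=bk(ct,(152,181),114);print(fit([(ct,mr)],[box(-53,93,-75,75,100,114)],[r[0],r[1]-20,85]))
im=grab_frame('top');cv2.imwrite('pics/t1.png',cv2.resize(np.hstack([im[130:330,110:250],im[130:330,250:430]]),None,fx=2.4,fy=2.4,interpolation=cv2.INTER_CUBIC))
E
```

```text
blade [ 492. -219.    3.] handle [ 378. -292.   52.] tart [469.   0.  54.] [461.  -2.  54.]
riser [430. 341. 114.]
cup [243. 124.  50.]
shaker [274. 344.  50.]
sh2 [273. 278.  50.]
glass [520. 532.  50.]
pot [160. 523.  50.]
spoon [310. 107.  50.]Traceback (most recent call last):
  File "<stdin>", line 6, in <module>
IndexError: list index out of range
```

```bash
python3 - <<'E'
from h import *
i=camera_info('wrist');print(np.array(i['T_tool_cam']).round(2),i['fx'],i['cx'],i['cy'])
ct=camm('top')
def get(c,q,pm,n=4):
    for _ in range(n):
        grab_frame(c)
        for x in masks_of(c,q):
            if x['p']>pm: return x['pixels']
m=get('top','turner',.6)
if m is not None: print(fit([(ct,m)],TURNER,[492,-219,32]))
m=get('top','riser_top',.4)
if m is not None: print(fit([(ct,m)],[box(-53,93,-75,75,100,114)],[430,321,88]))
im=grab_frame('top');cv2.imwrite('pics/t1.png',cv2.resize(np.hstack([im[130:320,110:250],im[130:320,250:430]]),None,fx=2.4,fy=2.4,interpolation=cv2.INTER_CUBIC))
E
python3 -m handwheel '[[0,0,-12,0,0,9.6,1],[0,0,-12,0,0,9.6,1],[0,0,-12,0,0,9.6,1],[0,0,-12,0,0,9.6,1],[0,0,-12,0,0,9.6,1],[0,0,-12,0,0,9.6,1],[0,0,-12,0,0,9.6,1],[0,0,-12,0,0,9.6,1],[0,0,0,0,0,0,1]]'
```

```text
[[  -0.     -0.96   -0.28   71.11]
 [   1.     -0.      0.      0.19]
 [  -0.     -0.28    0.96 -142.86]
 [   0.      0.      0.      1.  ]] 320.2203016947175 281.8705213700592 206.67845044751198
(array([ 492.1, -215.6,   33.1]), np.float64(0.8778280542986425))
(array([428.6, 325.1,  92.7]), np.float64(0.946013986013986))
t: 2.28
tcp_pos: [146.0, 608.1, 328.3]
ee_rot: [-180.0, 0.1, -90.2]
force: [-0.3, 0.1, 0.2]
width: 85.0
grip_force: 0.0
```

View pics/t1.png

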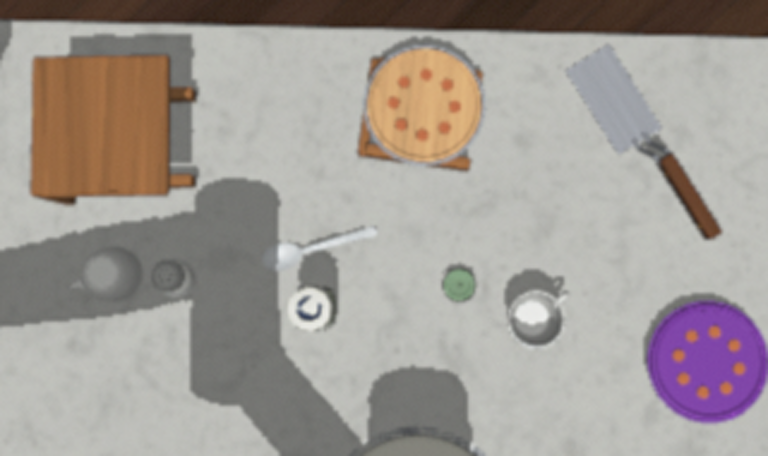

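The crop shows the tan tart in a steel-coloured tin on the pan rest at (425,105), so the purple disc at (708,360) is the decoy. Now a closer look at the riser.

```bash
python3 -m handwheel '[[48,-35,0,0,0,0,1],[48,-35,0,0,0,0,1],[48,-35,0,0,0,0,1],[48,-35,0,0,0,0,1],[48,-35,0,0,0,0,1],[48,-35,0,0,0,0,1],[48,-35,0,0,0,0,1],[48,-35,0,0,0,0,1],[0,0,0,0,0,0,1],[0,0,0,0,0,0,1]]'
python3 - <<'E'
from h import *
s=env.get_state();print(s['tcp_pos'],s['ee_rot'],s['joint_positions'].round(0));f=grab_frame('wrist');cv2.imwrite('pics/w1.png',f);c=camm('wrist',s)
for q in ['riser_top','riser','espresso_c','salt_shaker']:
    for x in masks_of('wrist',q):
        print(q,round(x['p'],2),x['bbox'],int(x['pixels'].sum()))
        if q=='riser_top' and x['p']>.4: print(fit([(c,x['pixels'])],[box(-53,93,-75,75,100,114)],[429,325,90]))
E
```

```text
t: 3.52
tcp_pos: [423.8, 221.9, 326.8]
ee_rot: [180.0, -0.0, -90.3]
force: [-0.4, 0.1, 0.4]
width: 84.9
grip_force: 0.0
[423.75539859 221.93863793 326.8054262 ] [ 1.79956435e+02 -1.35383285e-02 -9.02665315e+01] [ 47.   4.  -9.  -0. -76. -47.]
riser_top 0.65 [213.0, 214.2, 343.5, 327.0] 12968
(array([428.3, 327.9,  92. ]), np.float64(0.9563421828908555))
riser 0.64 [213.5, 189.9, 342.2, 326.4] 13548
espresso_c 0.77 [359.8, 227.6, 401.1, 270.6] 1279
salt_shaker 0.71 [371.7, 190.3, 414.0, 229.7] 1108
```

View pics/w1.png

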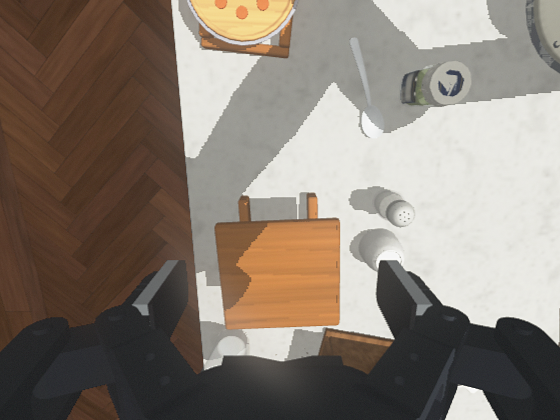

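The wrist view shows the riser top with front corners at (216,223) and (339,219), runner ends at (244,197) and (311,193), and the shaker and a white cup at (400,212) and (380,248).

```bash
cat >> h.py <<'E'
from scipy.optimize import least_squares
def fitpts(c,uv,X,p0):
    f=lambda p:(pj(c,T(p,np.array(X,float)))-np.array(uv,float)).ravel()
    r=least_squares(f,p0);return r.x.round(1),f(r.x).reshape(-1,2).round(1).tolist()
E
python3 - <<'E'
from h import *
s=env.get_state();c=camm('wrist',s)
print(fitpts(c,[(216,223),(339,219),(340,327),(227,328)],[(-53,-75,114),(-53,75,114),(93,75,114),(93,-75,114)],[428,328,92]))
p=[428.3,327.9,92]
for sg in (1,-1): 
  print(fitpts(c,[(216,223),(339,219),(340,327),(227,328)],[(-53,75*sg,114),(-53,-75*sg,114),(93,-75*sg,114),(93,75*sg,114)],p))
  print(pj(c,T(p,np.array([[-60,50.*sg,30],[-60,-50.*sg,30]]))).round())
for uv,z in (((400,212),90),((380,250),56)): print(bk(c,uv,z).round())
E
python3 -m handwheel '[[45,-7,17,0,0,0,1],[45,-7,17,0,0,0,1],[45,-7,17,0,0,0,1],[45,-7,17,0,0,0,1],[45,-7,17,0,0,0,1],[45,-7,15,0,0,0,1],[0,0,0,0,0,0,1],[0,0,0,0,0,0,1]]'
python3 - <<'E'
from h import *
s=env.get_state();f=grab_frame('wrist');cv2.imwrite('pics/w2.png',f);c=camm('wrist',s)
np.savez('w2.npz',a=s['tcp_pos'],b=s['ee_rot'])
for q in ['tart','pan_rest']:
    for x in masks_of('wrist',q):
        print(q,round(x['p'],2),x['bbox'],int(x['pixels'].sum()))
        if q=='tart':
            th=np.radians(np.arange(0,360,10));cir=lambda r,z:np.c_[r*np.cos(th),r*np.sin(th),0*th+z]
            print(fit([(c,x['pixels'])],[np.r_[cir(62,30),cir(68,54)]],[465,0,0]))
E
```

```text
(array([426.2, 326.4,  92. ]), [[-1.7, 0.6], [3.0, -0.1], [0.4, -1.4], [-1.8, 1.3]])
(array([429. , 380.9, 260.9]), [[-1.2, 106.0], [-11.3, 125.0], [11.5, -84.2], [-0.2, -103.6]])
[[312. 197.]
 [242. 200.]]
(array([426.2, 326.4,  92. ]), [[-1.7, 0.6], [3.0, -0.1], [0.4, -1.4], [-1.8, 1.3]])
[[242. 200.]
 [312. 197.]]
[277. 270.  90.]
[286. 336.  56.]
t: 4.78
tcp_pos: [464.7, -47.5, 227.5]
ee_rot: [-180.0, 0.0, -90.3]
force: [0.8, 0.2, 0.2]
width: 85.4
grip_force: 0.0
tart 0.74 [192.4, 0.0, 319.2, 76.5] 5322
(array([465.,   0.,   0.]), np.float64(0.0))
tart 0.65 [214.9, 169.1, 341.0, 289.1] 11798
(array([468.2,   4. ,   7.9]), np.float64(0.955690562980964))
pan_rest 0.79 [234.0, 165.1, 338.6, 278.3] 540
```

View pics/w2.png

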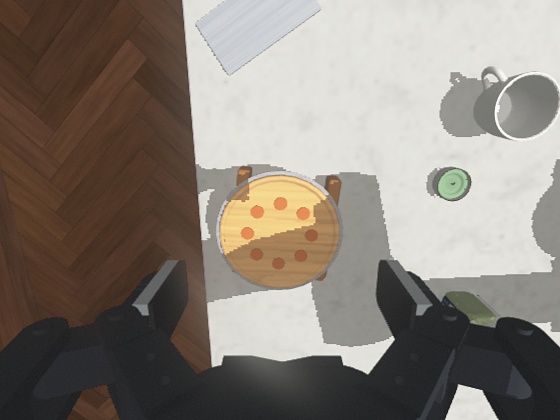

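```bash
python3 - <<'E'
from h import *
import h
z=np.load('w2.npz');s=dict(tcp_pos=z['a'],ee_rot=z['b']);c=camm('wrist',s)
th=np.radians(np.arange(0,360,10));cir=lambda r,z:np.c_[r*np.cos(th),r*np.sin(th),0*th+z]
tart=render(c,[np.r_[cir(62,30),cir(69,54)]],[468.2,4,0])
im=cv2.imread('pics/w2.png');hsv=cv2.cvtColor(im,cv2.COLOR_BGR2HSV)
roi=np.zeros((420,560),bool);roi[155:300,205:355]=1
br=(hsv[...,1]>110)&roi&~cv2.dilate(tart.astype(np.uint8),np.ones((5,5))).astype(bool)
print(br.sum())
o=cv2.dilate(tart.astype(np.uint8),np.ones((5,5))).astype(bool)
R0=h.render
h.render=lambda *a:R0(*a)&~o
for p0 in ([465,0,84],[470,5,80],[466,8,86]): r=fit([(c,br)],RUN,p0);print(r)
p=r[0];v=im.copy();m=R0(c,RUN,p)
v=cv2.resize(v[150:300,200:360],None,fx=3.7,fy=3.7,interpolation=cv2.INTER_CUBIC)
cs,_=cv2.findContours(cv2.resize(m[150:300,200:360].astype(np.uint8),None,fx=3.7,fy=3.7,interpolation=0),0,2);cv2.drawContours(v,cs,-1,(255,0,0),1)
cs,_=cv2.findContours(cv2.resize(br[150:300,200:360].astype(np.uint8),None,fx=3.7,fy=3.7,interpolation=0),0,2);cv2.drawContours(v,cs,-1,(0,255,0),1)
cv2.imwrite('pics/w2c.png',v)
E
```

```text
214
(array([465.1,   8.2,  83. ]), np.float64(0.5303030303030303))
(array([464.7,   8.8,  83.6]), np.float64(0.529113924050633))
(array([465.6,   8.6,  83.6]), np.float64(0.5268542199488491))
```

View pics/w2c.png

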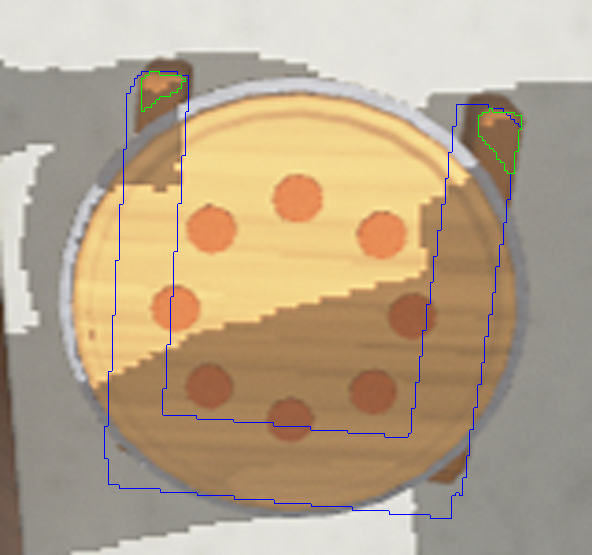

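The crop shows the runner ends peeking out at (165,62) and (495,97). The drawn outline sits about 2 mm right and 3 mm low of them, so the pan rest is near (463,6) at yaw 83, and the tart near (468,4). Now to above the turner handle.

```bash
python3 -m handwheel '[[48,16.3,0,0,0,0,1],[48,16.3,0,0,0,0,1],[48,16.3,0,0,0,0,1],[48,16.3,0,0,0,0,1],[47,16.3,0,0,0,0,1],[0,0,7,0,0,9.5,1],[0,0,7,0,0,9.5,1],[0,0,7,0,0,9.5,1],[0,0,7,0,0,9.5,1],[0,0,7,0,0,9.5,1],[0,0,7,0,0,9.1,1],[0,0,0,0,0,0,1],[0,0,0,0,0,0,1]]'
python3 - <<'E'
from h import *
s=env.get_state();f=grab_frame('wrist');cv2.imwrite('pics/w3.png',f);c=camm('wrist',s)
for x in masks_of('wrist','turner'):
    print(round(x['p'],2),x['bbox'],int(x['pixels'].sum()),fit([(c,x['pixels'])],TURNER,[492,-216,33]))
print(pj(c,T([492.1,-215.6,33.1],np.array([[58,-30,3],[58,30,3],[-58,30,3],[-58,-30,3],[-86,0,65],[-190,0,65.]]))).round())
E
```

```text
t: 6.55
tcp_pos: [382.2, -286.3, 185.9]
ee_rot: [-179.9, 0.0, -146.7]
force: [-0.3, -0.3, -0.5]
width: 85.5
grip_force: 0.0
0.97 [256.6, 125.5, 310.9, 337.7] 7119 (array([ 488.8, -214.8,   32.7]), np.float64(0.9057251908396946))
[[256. 338.]
 [306. 338.]
 [309. 249.]
 [254. 249.]
 [281. 249.]
 [282. 129.]]
```

View pics/w3.png

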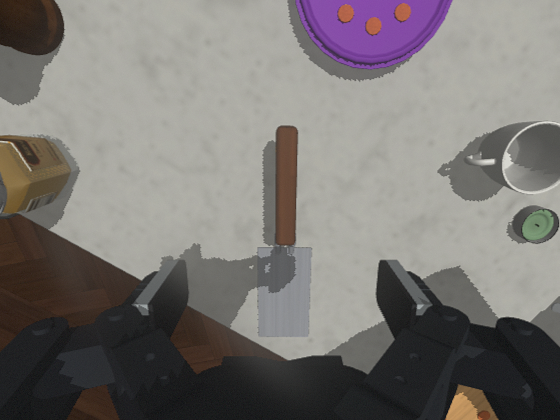

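The handle runs from (287,127) to (286,245), with the blade corners at (258,248), (310,248), (309,336) and (258,336).

```bash
python3 - <<'E'
from h import *
s=env.get_state();c=camm('wrist',s)
p,e=fitpts(c,[(258,336),(309,336),(310.5,248),(258,248)],[[58,-30,3],[58,30,3],[-58,30,3],[-58,-30,3]],[490,-215,33]);print(p,e)
g=T(p,np.array([[-130,0,52.]]))[0];print(g,s['tcp_pos'],s['ee_rot'])
print(bk(c,(287,127),65).round(1),bk(c,(286,245),65).round(1),T(p,np.array([[-190,0,65.],[-86,0,65]])).round(1))
d=g-s['tcp_pos'];from scipy.spatial.transform import Rotation as Ro
print('tool',Ro.from_euler('xyz',s['ee_rot'],degrees=True).as_matrix().T@d)
E
```

```text
[ 488.7 -214.5   32.9] [[0.6, 0.5], [-0.5, 0.7], [1.0, -0.4], [-1.1, -0.6]]
[ 379.54941761 -285.11267849   52.        ] [ 382.08409811 -286.4563451   185.82247183] [-1.79950669e+02  3.42650355e-02 -1.46792155e+02]
[ 329.2 -316.6   65. ] [ 414.7 -261.1   65. ] [[ 329.2 -317.7   65. ]
 [ 416.5 -261.2   65. ]]
tool [  1.4648744    2.62763807 133.81940694]
```

```bash
python3 -m handwheel '[[1.5,2.5,30,0,0,0,1],[0,0,30,0,0,0,1],[0,0,30,0,0,0,1],[0,0,30,0,0,0,1],[0,0,23,0,0,0,1],[0,0,10,0,0,0,1],[0,0,0,0,0,0,1],[0,0,0,0,0,0,-1],[0,0,0,0,0,0,-1],[0,0,0,0,0,0,-1],[0,0,0,0,0,0,-1],[0,0,0,0,0,0,-1],[0,0,0,0,0,0,-1],[0,0,0,0,0,0,-1],[0,0,0,0,0,0,-1]]' 100
```

```text
t: 8.52
tcp_pos: [379.1, -285.5, 32.6]
ee_rot: [-180.0, 0.0, -146.9]
force: [-1.3, 1.0, 5.4]
width: 17.0
grip_force: 97.5
```

```bash
python3 -m handwheel '[[0,0,-5,0,0,0,-1],[0,0,-10,0,0,0,-1],[0,0,-10,0,0,0,-1],[0,0,-10,0,0,0,-1],[-11.7,-6.1,-5,0,0,0,-1],[-11.7,-6.1,0,0,0,0,-1],[-11.7,-6.1,0,0,0,0,-1],[-11.7,-6.1,0,0,0,0,-1],[0,0,0,0,0,-4.2,-1],[0,0,0,0,0,-8.4,-1],[0,0,0,0,0,-8.4,-1],[0,0,0,0,0,-8.4,-1],[0,0,0,0,0,-8.4,-1],[0,0,0,0,0,-8.4,-1],[0,0,0,0,0,-4,-1],[0,0,0,0,0,0,-1],[0,0,0,0,0,0,-1],[0,0,0,0,0,0,-1]]'
python3 - <<'E'
from h import *
v=[]
for n in ('scene','top'):
    f=grab_frame(n);cv2.imwrite(f'pics/{n}2.png',f)
    for q in ('turner','tart','pan_rest'):
        for x in masks_of(n,q): print(n,q,round(x['p'],2),x['bbox'],int(x['pixels'].sum()))
a=cv2.imread('pics/scene2.png')[150:330,240:400];b=cv2.imread('pics/top2.png')[130:310,250:380]
v=cv2.resize(np.hstack([a,b]),None,fx=2.7,fy=2.7,interpolation=cv2.INTER_CUBIC);cv2.imwrite('pics/c2.png',v);print(v.shape)
E
```

```text
t: 10.78
tcp_pos: [431.7, -280.2, 72.2]
ee_rot: [180.0, -0.0, -96.7]
force: [-0.2, -0.5, -1.5]
width: 16.7
grip_force: 97.5
scene turner 0.85 [323.8, 224.3, 404.0, 294.6] 1129
scene tart 0.94 [279.8, 329.5, 347.3, 392.6] 3289
scene tart 0.88 [286.9, 189.0, 336.8, 225.2] 1460
scene tart 0.38 [201.2, 113.1, 269.6, 178.9] 2248
scene tart 0.36 [202.0, 111.8, 267.8, 153.8] 1539
scene pan_rest 0.63 [282.8, 202.4, 341.2, 238.2] 272
scene pan_rest 0.2 [324.6, 227.0, 403.0, 291.7] 1155
top turner 0.45 [324.8, 169.4, 394.2, 190.1] 143
top tart 0.94 [262.7, 147.8, 312.6, 199.1] 1957
top tart 0.6 [381.8, 255.5, 427.8, 307.8] 1697
top pan_rest 0.65 [259.6, 154.3, 313.4, 201.0] 161
(486, 783, 3)
```

View pics/c2.png

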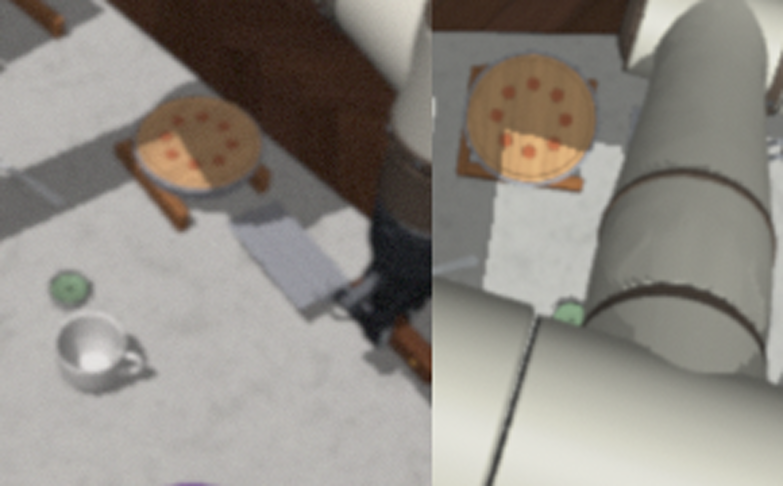

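The scene crop shows the blade tip corners at (233,228) and (282,205), facing the gap between the runner ends at (183,220) and (263,185). Next I compare these with the predicted projections.

```bash
python3 - <<'E'
from h import *
c=camm('scene');s=env.get_state()
def show(n,p,X): 
    q=pj(c,T(p,np.array(X,float)));print(n,((q-[240,150])*2.7).round().tolist())
u=np.radians(83.3);o=s['tcp_pos'][:2]+130*np.array([np.cos(u),np.sin(u)]);print(o)
p=[o[0],o[1],83.3];z=s['tcp_pos'][2]-32.6
show('blade tipL,tipR,heelR,heelL',p,[[58,30,z+3],[58,-30,z+3],[-58,-30,z+3],[-58,30,z+3]])
r=[463.3,5.7,83.3]
show('runL end out/in top, out bottom',r,[[-60,57,30],[-60,43,30],[-60,57,0],[-60,43,0]])
show('runR end in/out top, in/out bottom',r,[[-60,-43,30],[-60,-57,30],[-60,-43,0],[-60,-57,0]])
th=np.radians(np.arange(0,360,90));show('tart',[468.2,4,83.3],np.c_[68*np.cos(th),68*np.sin(th),0*th+54])
show('runL far',r,[[76,57,18],[60,57,30]])
v=cv2.imread('pics/scene2.png')[185:255,270:350];cv2.imwrite('pics/c3.png',cv2.resize(v,None,fx=8,fy=8,interpolation=cv2.INTER_CUBIC))
E
```

```text
[ 446.70554406 -151.10290591]
blade tipL,tipR,heelR,heelL [[226.0, 221.0], [276.0, 196.0], [352.0, 279.0], [300.0, 307.0]]
runL end out/in top, out bottom [[178.0, 214.0], [190.0, 208.0], [177.0, 232.0], [189.0, 227.0]]
runR end in/out top, in/out bottom [[260.0, 174.0], [271.0, 169.0], [257.0, 193.0], [268.0, 188.0]]
tart [[163.0, 97.0], [142.0, 162.0], [237.0, 179.0], [253.0, 112.0]]
runL far [[109.0, 136.0], [116.0, 138.0]]
```

View pics/c3.png

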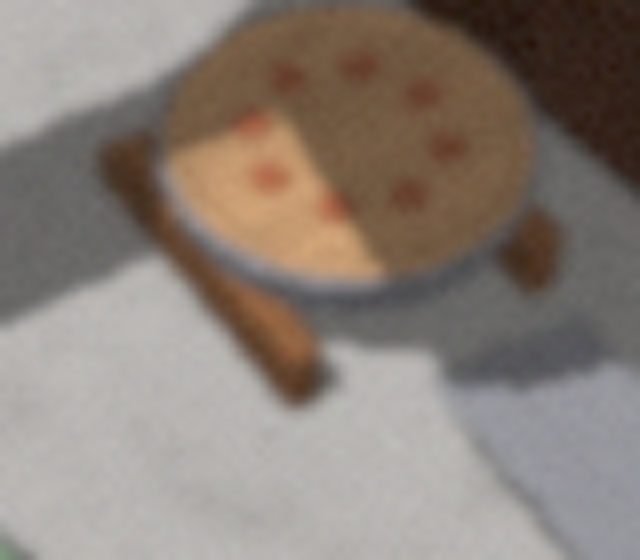

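The crop shows the near runner end at (300,385), the far one at (535,265), the gap between them clear, and the blade tip at (450,370). I'll fit the blade's height and tilt numerically from the scene view.

```bash
cat >> h.py <<'E'
def blademask(f,seed,r=60,tol=14):
    g=cv2.bilateralFilter(f,7,25,5)
    m=np.zeros((422,562),np.uint8);cv2.floodFill(g.copy(),m,tuple(seed),0,(tol,)*3,(tol,)*3,4|cv2.FLOODFILL_FIXED_RANGE|cv2.FLOODFILL_MASK_ONLY|(1<<8))
    return m[1:-1,1:-1]>0
E
python3 - <<'E'
from h import *
c=camm('scene');s=env.get_state();f=cv2.imread('pics/scene2.png')
seed=(int(240+292/2.7),int(150+258/2.7))
ms=[x['pixels'] for x in [] ]
grab_frame('scene');mm=masks_of('scene','turner');M=mm[0]['pixels']
for tol in (8,12,16): print(tol,blademask(f,seed,tol=tol).sum())
m=M.copy()
# keep the part of the mask left of the heel: blade only, by colour (grey) 
hsv=cv2.cvtColor(f,cv2.COLOR_BGR2HSV);m&=(hsv[...,1]<60)&(hsv[...,2]>95)
m=cv2.morphologyEx(m.astype(np.uint8),cv2.MORPH_OPEN,np.ones((3,3)))
n,l,st,_=cv2.connectedComponentsWithStats(m);k=1+np.argmax(st[1:,4]);m=(l==k)
cs,_=cv2.findContours(m.astype(np.uint8),0,1);q=cv2.boxPoints(cv2.minAreaRect(cs[0]));ap=cv2.approxPolyDP(cs[0],3,True)[:,0]
print(mm[0]['p'],m.sum(),ap.tolist(),((ap-[240,150])*2.7).round().tolist())
u=np.radians(83.3);z0=s['tcp_pos'][2]-32.6;P0=np.array([*s['tcp_pos'][:2],z0+52])
def blade(p): # fwd, lat, dz, pitch(deg, + tip down)
    X=box(-58,58,-30,30,0,3)+[130,0,-52]
    a=np.radians(p[3]);X=np.c_[X[:,0]*np.cos(a)+X[:,2]*np.sin(a),X[:,1],-X[:,0]*np.sin(a)+X[:,2]*np.cos(a)]+[p[0],p[1],p[2]]
    return np.c_[np.cos(u)*X[:,0]-np.sin(u)*X[:,1],np.sin(u)*X[:,0]+np.cos(u)*X[:,1],X[:,2]]+P0
def J(p,free):
    b=np.zeros(4);b[free]=p;r=np.zeros((420,560),np.uint8);cv2.fillConvexPoly(r,np.int32(cv2.convexHull(np.float32(pj(c,blade(b))))*16),1,shift=4);r=r>0
    return -(r&m).sum()/(r|m).sum()
for free in ([0,1],[0,1,3],[0,1,2]):
    k=len(free);r=minimize(J,np.zeros(k),args=(free,),method='Nelder-Mead',options=dict(initial_simplex=np.vstack([np.zeros(k),8*np.eye(k)])));print(free,r.x.round(1),r.fun)
print(J(np.zeros(1),[0]))
E
```

```text
8 684
12 741
16 787
0.79 838 [[325, 232], [350, 263], [369, 255], [347, 228]] [[230.0, 221.0], [297.0, 305.0], [348.0, 284.0], [289.0, 211.0]]
[0, 1] [-4.7  0.6] -0.86875
[0, 1, 3] [ 2.  -3.   2.8] -0.8995633187772926
[0, 1, 2] [-1.1  0.6 -1.2] -0.8706986444212722
-0.8517745302713987
```

```bash
python3 -m handwheel '[[0,0,8,0,0,0,-1],[0,0,8,0,0,0,-1],[0,0,8,0,0,0,-1],[0,0,4,0,0,0,-1],[0,0,0,0,0,0,-1],[0,0,0,0,0,0,-1]]'; for i in 1; do python3 -m handwheel '[[0,0,2,0,0,0,-1],[0,0,2,0,0,0,-1],[0,0,0,0,0,0,-1]]';  python3 -m handwheel '[[0,0,2,0,0,0,-1],[0,0,2,0,0,0,-1],[0,0,0,0,0,0,-1]]'; done
```

```text
t: 12.02
tcp_pos: [431.7, -280.3, 44.5]
ee_rot: [-180.0, -0.0, -96.7]
force: [0.7, -0.1, -2.1]
width: 16.4
grip_force: 97.5
t: 12.4
tcp_pos: [431.4, -280.2, 40.2]
ee_rot: [180.0, 0.0, -96.7]
force: [-0.6, 0.8, -1.5]
width: 16.6
grip_force: 97.5
t: 12.78
tcp_pos: [431.4, -280.2, 36.1]
ee_rot: [180.0, 0.0, -96.7]
force: [0.2, -0.0, -0.9]
width: 16.1
grip_force: 97.5
```

```bash
python3 -m handwheel '[[0,0,-4,0,0,0,-1],[0,0,-4,0,0,0,-1],[-8,0,0,0,0,0,-1],[-16,0,0,0,0,0,-1],[-20,0,0,0,0,0,-1],[-20,0,0,0,0,0,-1],[-16,0,0,0,0,0,-1],[0,0,0,0,0,0,-1]]'; python3 -m handwheel '[[-10,0,0,0,0,0,-1],[-18,0,0,0,0,0,-1],[-18,0,0,0,0,0,-1],[-14,0,0,0,0,0,-1],[-8,0,0,0,0,0,-1],[-4,0,0,0,0,0,-1],[0,0,0,0,0,0,-1],[0,0,0,0,0,0,-1]]'
python3 - <<'E'
from h import *
for n in('top','scene'):
    f=grab_frame(n);cv2.imwrite(f'pics/{n}3.png',f);c=camm(n)
    th=np.radians(np.arange(0,360,10));cir=lambda r,z:np.c_[r*np.cos(th),r*np.sin(th),0*th+z]
    for x in masks_of(n,'tart')[:2]: print(n,round(x['p'],2),x['bbox'],fit([(c,x['pixels'])],[np.r_[cir(62,30),cir(68,54)]],[468,4,0]))
E
```

```text
t: 13.78
tcp_pos: [441.0, -199.4, 44.4]
ee_rot: [180.0, 0.0, -96.6]
force: [0.3, 0.1, -2.0]
width: 16.5
grip_force: 97.5
t: 14.78
tcp_pos: [449.2, -129.5, 44.3]
ee_rot: [180.0, -0.0, -96.7]
force: [0.4, 1.0, -0.9]
width: 16.8
grip_force: 97.5
top 0.87 [382.0, 256.2, 429.0, 307.5] (array([468.,   4.,   0.]), np.float64(0.0))
top 0.41 [297.0, 180.5, 310.0, 190.1] (array([471. , -20.9,   9.7]), np.float64(0.0393852065321806))
scene 0.92 [278.7, 328.2, 344.1, 393.8] (array([468.,   4.,   0.]), np.float64(0.0))
scene 0.84 [288.2, 188.4, 332.3, 224.1] (array([460.7,   4. ,  17.5]), np.float64(0.8711694809255784))
```

```bash
python3 -m handwheel '[[0,0,-3,0,0,0,-1],[0,0,-4,0,0,0,-1],[0,0,-4,0,0,0,-1],[0,0,-3,0,0,0,-1],[0,0,-2,0,0,0,-1],[0,0,-2,0,0,0,-1],[0,0,-2,0,0,0,-1],[0,0,-3,0,0,0,-1],[0,0,-4,0,0,0,-1],[0,0,-3,0,0,0,-1],[0,0,0,0,0,0,-1],[0,0,0,0,0,0,-1]]'
python3 - <<'E'
from h import *
s=env.get_state();print(s['force'],s['ft_torque'],s['tcp_pos'])
for n in('top','scene'):
    f=grab_frame(n);cv2.imwrite(f'pics/{n}4.png',f);c=camm(n)
    th=np.radians(np.arange(0,360,10));cir=lambda r,z:np.c_[r*np.cos(th),r*np.sin(th),0*th+z]
    for x in masks_of(n,'tart')[:2]:
        if x['bbox'][1]<230: print(n,round(x['p'],2),x['bbox'],fit([(c,x['pixels'])],[np.r_[cir(62,44),cir(68,68)]],[464,4,0]))
E
```

```text
t: 16.48
tcp_pos: [449.2, -129.3, 74.3]
ee_rot: [180.0, 0.0, -96.7]
force: [1.0, 0.4, -3.6]
width: 16.9
grip_force: 97.5
[ 0.98870555  0.44781495 -3.55078575] [-0.30999893  0.0686687   0.01003748] [ 449.20879829 -129.25006795   74.25156462]
top 0.72 [125.2, 149.1, 192.9, 215.1] (array([464.,   4.,   0.]), np.float64(0.0))
scene 0.98 [287.2, 183.2, 333.3, 220.4] (array([463.3,   7.6,  10.9]), np.float64(0.8245505269683819))
```

```bash
python3 -m handwheel '[[-4,0.8,0,0,0,0,-1],[-8,1.5,0,0,0,0,-1],[-12,2.3,0,0,0,0,-1],[-16,3,0,0,0,0,-1],[-20,3.8,0,0,0,0,-1],[-20,3.8,0,0,0,0,-1],[-20,3.8,0,0,0,0,-1],[-20,3.8,0,0,0,0,-1],[-16,3,0,0,0,0,-1],[-12,2.3,0,0,0,0,-1],[-8,1.5,0,0,0,0,-1],[-6,1,0,0,0,0,-1],[-4,0.8,0,0,0,0,-1],[0,0,0,0,0,-1.5,-1],[0,0,0,0,0,-2.5,-1],[0,0,0,0,0,-2.5,-1],[0,0,0,0,0,-1.5,-1],[0,0,0,0,0,-0.7,-1],[0,0,0,0,0,0,-1],[0,0,0,0,0,0,-1]]'
python3 - <<'E'
from h import *
s=env.get_state();np.savez('s5.npz',a=s['tcp_pos'],b=s['ee_rot']);print(s['force'],s['tcp_pos'])
P=[]
for n in('top','scene','wrist'):
    f=grab_frame(n);cv2.imwrite(f'pics/{n}5.png',f);P.append(f);c=camm(n,s)
    th=np.radians(np.arange(0,360,10));cir=lambda r,z:np.c_[r*np.cos(th),r*np.sin(th),0*th+z]
    for x in masks_of(n,'tart')[:3]:
        r=fit([(c,x['pixels'])],[np.r_[cir(62,44),cir(68,68)]],[433,172,0]);print(n,round(x['p'],2),x['bbox'],r)
a=cv2.resize(P[0][130:280,110:330],None,fx=1.8,fy=1.8);b=cv2.resize(P[1][100:250,190:390],None,fx=2,fy=2);w=cv2.resize(P[2],(400,300))
v=np.zeros((580,800,3),np.uint8);v[:270,:396]=a;v[:300,400:]=b;v[280:580,:400]=w;cv2.imwrite('pics/all5.png',v)
E
```

```text
t: 19.18
tcp_pos: [437.5, 39.3, 74.3]
ee_rot: [-180.0, 0.0, -88.0]
force: [-0.4, -0.9, -2.7]
width: 16.7
grip_force: 97.6
[-0.38084228 -0.88210824 -2.68896114] [437.54770088  39.2599044   74.322054  ]
top 0.73 [286.8, 178.7, 299.0, 187.5] (array([433., 172.,   0.]), np.float64(0.0))
top 0.59 [381.0, 255.7, 428.5, 306.2] (array([433., 172.,   0.]), np.float64(0.0))
top 0.18 [123.3, 151.4, 192.1, 214.6] (array([ 447.5,  371.4, -111.6]), np.float64(0.6320754716981132))
scene 0.6 [241.7, 160.2, 283.4, 188.2] (array([430.3, 180.8,  23.9]), np.float64(0.7284966342557966))
scene 0.58 [280.4, 329.0, 342.6, 393.5] (array([433., 172.,   0.]), np.float64(0.0))
wrist 0.54 [252.8, 143.8, 309.2, 358.0] (array([437.3,  49.7,  28.7]), np.float64(0.19570482803164863))
```

```bash
cat >> h.py <<'E'
RISER=RUN+[box(-53,93,-75,75,100,114),box(79,93,-75,75,0,100)]
E
python3 - <<'E'
from h import *
f=cv2.imread('pics/w1.png')
c=camm('wrist',dict(tcp_pos=[423.755,221.939,326.805],ee_rot=[179.956,-.0135,-90.267]))
hsv=cv2.cvtColor(f,cv2.COLOR_BGR2HSV);roi=np.zeros((420,560),bool);roi[180:322,205:360]=1
m=(hsv[...,1]>90)&roi;m=cv2.morphologyEx(m.astype(np.uint8),cv2.MORPH_OPEN,np.ones((3,3)))>0
import h;R0=h.render;h.render=lambda *a:R0(*a)&roi
for p0 in([428,327,92],[425,322,90]): r=fit([(c,m)],RISER,p0);print(r)
p=r[0]
x0,y0=200,180;K=2.5
def ov(im,mk,x0,y0,w,hh,K,col):
    v=cv2.resize(im[y0:y0+hh,x0:x0+w],None,fx=K,fy=K,interpolation=cv2.INTER_CUBIC)
    for m_,cl in zip(mk,col):
        cs,_=cv2.findContours(cv2.resize(m_[y0:y0+hh,x0:x0+w].astype(np.uint8),None,fx=K,fy=K,interpolation=0),0,2);cv2.drawContours(v,cs,-1,cl,1)
    return v
a=ov(f,[R0(c,RISER,p),m],200,180,155,150,2.5,[(255,0,0),(0,255,0)])
# scene: riser fit and tart/blade prediction
cs_=camm('scene');g=cv2.imread('pics/scene5.png')
th=np.radians(np.arange(0,360,10));cir=lambda r,z:np.c_[r*np.cos(th),r*np.sin(th),0*th+z]
z=np.load('s5.npz');u=np.radians(92);o=z['a'][:2]+130*np.array([np.cos(u),np.sin(u)]);t=o+4.9*np.array([np.cos(u),np.sin(u)])-3.3*np.array([-np.sin(u),np.cos(u)]);print('blade',o,'tart',t)
b=ov(g,[R0(cs_,RISER,p),R0(cs_,[np.r_[cir(62,44.5),cir(68,68.5)]],[*t,0]),R0(cs_,[box(-58,58,-30,30,41.5,44.5)],[*o,92])],190,105,110,100,3.6,[(255,0,0),(0,255,0),(0,0,255)])
w=cv2.resize(cv2.imread('pics/wrist5.png')[100:400,130:450],None,fx=.6,fy=.6)
v=np.zeros((600,800,3),np.uint8);v[:375,:387]=a[:375];v[:360,390:786]=b;v[380:560,:192]=w
tp=cv2.resize(cv2.imread('pics/top5.png')[140:220,110:320],None,fx=2.5,fy=2.5);v[380:580,200:725]=tp
cv2.imwrite('pics/all5.png',v)
E
```

```text
(array([428.7, 329.3,  92.6]), np.float64(0.9627329192546584))
(array([428.9, 329.3,  92.4]), np.float64(0.9624463519313304))
blade [433.01076631 169.18071192] tart [436.13774851 174.19289531]Traceback (most recent call last):
  File "<stdin>", line 22, in <module>
ValueError: could not broadcast input array from shape (375,388,3) into shape (375,387,3)
```

View pics/all5.png

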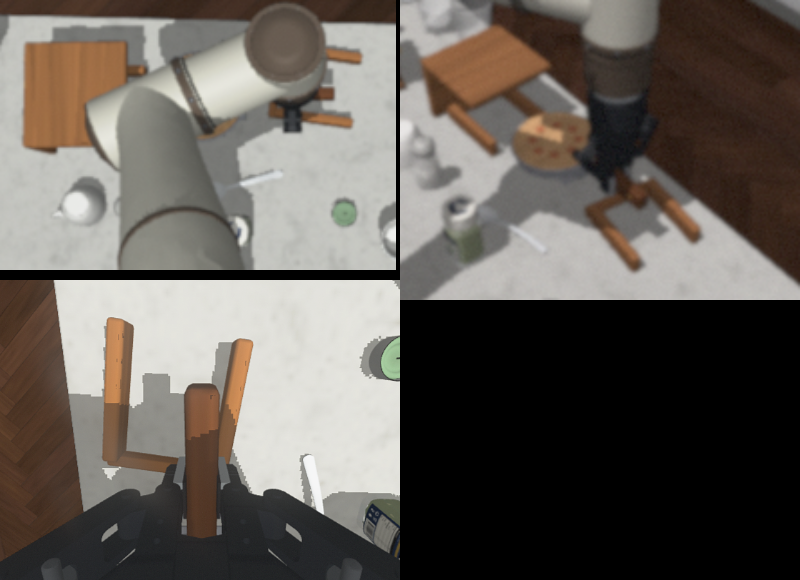

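The composite shows the tart sitting on the blade in front of the riser (scene part around (555,145)), level and clear of the top at (490,65) and of the pan rest behind. I'll check the tart's position against the riser numerically, in the same camera.

```bash
python3 - <<'E'
from h import *
import h
c=camm('scene');g=cv2.imread('pics/scene0.png');hs=lambda f:cv2.cvtColor(f,cv2.COLOR_BGR2HSV)
roi=np.zeros((420,560),bool);roi[105:183,196:272]=1
H=hs(g);m=(H[...,1]>90)&roi&((H[...,0]<25)|(H[...,0]>170))
R0=h.render;h.render=lambda *a:R0(*a)&roi
print('riser scene',fit([(c,m)],RISER,[428.6,328.6,92.3]),m.sum(),R0(c,RISER,[428.6,328.6,92.3]).sum())
g=cv2.imread('pics/scene5.png');H=hs(g)
roi2=np.zeros((420,560),bool);roi2[140:200,235:284]=1
m=(H[...,1]>55)&roi2&(H[...,0]>8)&(H[...,0]<30);m=cv2.morphologyEx(m.astype(np.uint8),cv2.MORPH_OPEN,np.ones((3,3)))
n,l,st,_=cv2.connectedComponentsWithStats(m)
print(st[1:].tolist())
k=l[174,262] or 1+np.argmax(st[1:,4]);m=l==k
ys,xs=np.nonzero(m);print('obs L,T,B',xs.min(),ys.min(),ys.max(), 'cols', [(x,ys[xs==x].min(),ys[xs==x].max()) for x in (246,254,262)])
th=np.radians(np.arange(0,360,5));top=lambda r,z:np.c_[r*np.cos(th),r*np.sin(th),0*th+z]
for r_ in (64,68):
    r=R0(c,[top(r_,68.5)],[436.1,174.2,0]);y,x=np.nonzero(r);print('pred',r_,x.min(),y.min(),y.max(),[(q,y[x==q].min(),y[x==q].max()) for q in (246,254,262)])
for n,d in(('x',(10,0)),('y',(0,10))): print(n,pj(c,np.array([[436.1+d[0],174.2+d[1],68.5],[436.1,174.2,68.5]])).round(1).tolist())
E
```

```text
riser scene (array([432.9, 329.6,  89.7]), np.float64(0.7056666666666667)) 2706 2480
[[235, 140, 49, 45, 1110], [273, 142, 3, 3, 9], [277, 145, 3, 3, 9], [235, 169, 3, 8, 24]]
obs L,T,B 235 140 184 cols [(246, np.int64(140), np.int64(151)), (254, np.int64(149), np.int64(181)), (262, np.int64(155), np.int64(184))]
pred 64 246 155 184 [(246, np.int64(168), np.int64(172)), (254, np.int64(158), np.int64(181)), (262, np.int64(155), np.int64(184))]
pred 68 245 154 185 [(246, np.int64(164), np.int64(175)), (254, np.int64(157), np.int64(182)), (262, np.int64(155), np.int64(185))]
x [[270.6, 167.4], [267.8, 168.8]]
y [[265.9, 167.0], [267.8, 168.8]]
```

```bash
python3 -m handwheel '[[-4,1,0,0,0,0,-1],[-8,1,0,0,0,0,-1],[-12,0,0,0,0,0,-1],[-16,0,0,0,0,0,-1],[-18,0,0,0,0,0,-1],[-18,0,0,0,0,0,-1],[-18,0,0,0,0,0,-1],[-16,0,0,0,0,0,-1],[-14,0,0,0,0,0,-1],[-12,0,0,0,0,0,-1],[-8,0,0,0,0,0,-1],[-6,0,0,0,0,0,-1],[-3,0,0,0,0,0,-1],[-1.5,0,0,0,0,0,-1],[0,0,0,0,0,0,-1],[0,0,0,0,0,0,-1]]'
python3 - <<'E'
from h import *
import h
c=camm('scene');s=env.get_state();print(s['force'],s['tcp_pos'],s['ee_rot'])
g=grab_frame('scene');cv2.imwrite('pics/scene6.png',g)
th=np.radians(np.arange(0,360,5));top=lambda r,z:np.c_[r*np.cos(th),r*np.sin(th),0*th+z]
for x in masks_of('scene','tart'): print(round(x['p'],2),x['bbox'],int(x['pixels'].sum()))
r=render(c,[np.r_[top(62,44.5),top(68,68.5)]],[428.6,328.6,0]);y,x=np.nonzero(r);print('pred',x.min(),x.max(),y.min(),y.max())
E
```

```text
t: 21.48
tcp_pos: [430.1, 193.4, 74.3]
ee_rot: [180.0, -0.0, -88.0]
force: [-0.7, 0.5, -2.2]
width: 16.5
grip_force: 97.6
[-0.71892539  0.4965709  -2.21440118] [430.11923198 193.39547107  74.3131079 ] [ 1.79993127e+02 -4.55247395e-03 -8.80280295e+01]
0.77 [278.3, 332.8, 344.0, 393.3] 3172
pred 216 259 131 163
```

```bash
python3 -m handwheel '[[0,0,2,0,0,0,-1],[0,0,3,0,0,0,-1],[0,0,3,0,0,0,-1],[0,0,2,0,0,0,-1],[0,0,1.5,0,0,0,-1],[0,0,1.5,0,0,0,-1],[0,0,1.5,0,0,0,-1],[0,0,1.5,0,0,0,-1],[0,0,2,0,0,0,-1],[0,0,3,0,0,0,-1],[0,0,3,0,0,0,-1],[0,0,2,0,0,0,-1],[0,0,0,0,0,0,-1],[0,0,0,0,0,0,-1]]'
python3 - <<'E'
from h import *
s=env.get_state();print(s['force'],s['ft_torque'],s['tcp_pos'])
for i in range(2):
    g=grab_frame('scene');cv2.imwrite('pics/scene7.png',g)
    for x in masks_of('scene','tart'): print(round(x['p'],2),x['bbox'],int(x['pixels'].sum()))
E
```

```text
t: 23.32
tcp_pos: [430.2, 193.7, 48.4]
ee_rot: [-180.0, 0.0, -88.0]
force: [-0.1, 0.1, -1.0]
width: 16.5
grip_force: 97.8
[-0.11583137  0.10057747 -1.02648383] [-0.08487627  0.06609866  0.01148915] [430.23564112 193.67858645  48.36243479]
0.88 [281.2, 329.1, 345.3, 392.9] 3273
0.62 [214.4, 146.5, 252.7, 166.6] 437
0.47 [201.1, 112.3, 249.9, 177.4] 1659
0.81 [278.1, 330.7, 348.2, 391.7] 3387
0.69 [214.1, 146.1, 248.5, 167.7] 437
```

```bash
python3 - <<'E'
from h import *
import h
c=camm('scene');grab_frame('scene')
th=np.radians(np.arange(0,360,5));cir=lambda r,z:np.c_[r*np.cos(th),r*np.sin(th),0*th+z]
TP=[np.r_[cir(62,30),cir(68,54)]]
occ=render(c,[box(-53,93,-75,75,100,114),box(79,93,-75,75,0,100)],[428.6,328.6,92.3])
R0=h.render;h.render=lambda *a:R0(*a)&~occ
r=h.render(c,TP,[428.6,328.6,0]);y,x=np.nonzero(r);print('pred',x.min(),x.max(),y.min(),y.max(),r.sum())
for m in masks_of('scene','tart'):
    if m['p']>.5 and m['bbox'][1]<200 and m['pixels'].sum()<900: print(m['bbox'],m['pixels'].sum(),fit([(c,m['pixels'])],TP,[428.6,328.6,0]))
g=cv2.imread('pics/scene7.png')
for v in range(140,172,4): print(v,[(int(x),g[v,x].tolist()) for x in (212,216,220,230,240,248,252,256)][:0])
E
```

```text
pred 218 259 140 166 643
[214.7, 148.4, 247.7, 167.4] 389 (array([420.1, 337.6,   1.9]), np.float64(0.5880398671096345))
140 []
144 []
148 []
152 []
156 []
160 []
164 []
168 []
```

```bash
python3 -m handwheel '[[4,0,0,0,0,0,-1],[8,0,0,0,0,0,-1],[12,0,0,0,0,0,-1],[16,0,0,0,0,0,-1],[18,0,0,0,0,0,-1],[18,0,0,0,0,0,-1],[18,0,0,0,0,0,-1],[18,0,0,0,0,0,-1],[16,0,0,0,0,0,-1],[12,0,0,0,0,0,-1],[10,0,0,0,0,0,-1],[6,0,0,0,0,0,-1],[4,0,0,0,0,0,-1],[0,0,0,0,0,0,-1],[0,0,0,0,0,0,-1]]'
python3 - <<'E'
from h import *
import h
s=env.get_state();print(s['force'])
c=camm('scene');g=grab_frame('scene');cv2.imwrite('pics/scene8.png',g)
th=np.radians(np.arange(0,360,5));cir=lambda r,z:np.c_[r*np.cos(th),r*np.sin(th),0*th+z]
TP=[np.r_[cir(62,30),cir(68,54)]]
occ=render(c,[box(-53,93,-75,75,100,114),box(79,93,-75,75,0,100)],[428.6,328.6,92.3])
R0=h.render;h.render=lambda *a:R0(*a)&~occ
for m in masks_of('scene','tart'):
    if m['bbox'][1]<200: print(round(m['p'],2),m['bbox'],m['pixels'].sum(),fit([(c,m['pixels'])],TP,[428.6,328.6,0]))
E
```

```text
t: 25.5
tcp_pos: [435.8, 33.9, 48.3]
ee_rot: [-180.0, 0.0, -88.0]
force: [-0.1, -0.7, -1.7]
width: 16.6
grip_force: 97.8
[-0.09941964 -0.73294405 -1.66423859]
0.82 [213.0, 146.6, 260.0, 168.1] 669 (array([425.7, 327.5,   5.1]), np.float64(0.9458272327964861))
```

```bash
python3 -m handwheel '[[0,0,-10,0,0,0,-1],[0,0,-14,0,0,0,-1],[0,0,-14,0,0,0,-1],[0,0,-12,0,0,0,-1],[10,0,0,0,0,0,-1],[25,0,0,0,0,0,-1],[40,0,0,0,0,0,-1],[40,0,0,0,0,0,-1],[40,0,0,0,0,0,-1],[40,0,0,0,0,0,-1],[40,0,0,0,0,0,-1],[40,0,0,0,0,0,-1],[25,0,0,0,0,0,-1],[10,0,0,0,0,0,-1],[4,0,0,0,0,0,-1],[0,0,0,0,0,0,-1]]'; python3 -m handwheel '[[0,0,8,0,0,0,-1],[0,0,12,0,0,0,-1],[0,0,12,0,0,0,-1],[0,0,12,0,0,0,-1],[0,0,8,0,0,0,-1],[0,0,6,0,0,0,-1],[0,0,3,0,0,0,-1],[0,0,2,0,0,0,-1],[0,0,0,0,0,0,-1],[0,0,0,0,0,0,-1]]'
```

```text
t: 27.6
tcp_pos: [446.4, -279.7, 98.1]
ee_rot: [180.0, 0.0, -88.0]
force: [-0.3, -0.1, -2.3]
width: 16.6
grip_force: 97.8
t: 28.85
tcp_pos: [446.8, -280.2, 35.6]
ee_rot: [-180.0, -0.0, -88.0]
force: [0.7, -0.7, -1.4]
width: 16.9
grip_force: 97.8
```

```bash
python3 -m handwheel '[[0,0,1,0,0,0,-1],[0,0,1,0,0,0,-1],[0,0,0.8,0,0,0,-1],[0,0,0,0,0,0,-1],[0,0,0,0,0,0,-1]]'
```

```text
t: 29.48
tcp_pos: [446.7, -280.2, 32.8]
ee_rot: [-180.0, -0.0, -88.0]
force: [-0.7, -0.9, 2.2]
width: 16.7
grip_force: 98.3
```

```bash
python3 -m handwheel '[[0,0,0,0,0,0,-1],[0,0,0,0,0,0,-1],[0,0,0,0,0,0,-0.5],[0,0,0,0,0,0,-0.3],[0,0,0,0,0,0,0],[0,0,0,0,0,0,0.3],[0,0,0,0,0,0,0.3],[0,0,-5,0,0,0,0.3],[0,0,-15,0,0,0,0.3],[0,0,-30,0,0,0,0.3],[0,0,-40,0,0,0,0.3],[0,0,-40,0,0,0,0.3],[0,0,-20,0,0,0,0.3],[0,0,0,0,0,0,0.3]]' 20
python3 - <<'E'
from h import *
s=env.get_state();c=camm('wrist',s);f=grab_frame('wrist');cv2.imwrite('pics/w9.png',f)
for x in masks_of('wrist','turner')[:2]: print(round(x['p'],2),x['bbox'],int(x['pixels'].sum()),fit([(c,x['pixels'])],TURNER,[442,-150,92]))
E
```

```text
t: 31.22
tcp_pos: [447.7, -280.5, 185.3]
ee_rot: [-179.7, -0.1, -88.0]
force: [-0.5, -0.7, -0.5]
width: 55.2
grip_force: 0.0
0.73 [257.5, 129.2, 310.8, 340.3] 7305 (array([ 442.7, -149.6,   91.8]), np.float64(0.9274809160305344))
```

```bash
python3 -m handwheel '[[0,0,-20,0,0,0,0.3],[-20,0,-25,0,0,0,0.3],[-40,0,-25,0,0,0,0.3],[-45,0,-25,0,0,0,0.3],[-45,0,-25,0,0,0,0.3],[-45,0,-25,0,0,0,0.3],[-45,0,0,0,0,0,0.3],[-45,0,0,0,0,0,0.3],[-45,0,0,0,0,0,0.3],[-40,0,0,0,0,0,0.3],[-25,0,0,0,0,0,0.3],[-15,3,0,0,0,0,0.3],[0,0,0,0,0,0,0.3],[0,0,0,0,0,0,0.3]]'
python3 - <<'E'
from h import *
import h
s=env.get_state();c=camm('wrist',s);f=grab_frame('wrist');cv2.imwrite('pics/w10.png',f);print(s['tcp_pos'])
M=[m for m in masks_of('wrist','tart')];rt=[m for m in masks_of('wrist','riser_top')]
H=cv2.cvtColor(f,cv2.COLOR_BGR2HSV)
for m in rt[:1]: print('top',round(m['p'],2),m['bbox'],fit([(c,m['pixels'])],[box(-53,93,-75,75,100,114)],[428.6,328.6,92.3]))
th=np.radians(np.arange(0,360,5));cir=lambda r,z:np.c_[r*np.cos(th),r*np.sin(th),0*th+z]
TP=[np.r_[cir(62,30),cir(68,54)]]
occ=render(c,[box(-53,93,-75,75,100,114)],[428.6,328.6,92.3])
R0=h.render;h.render=lambda *a:R0(*a)&~occ
r=h.render(c,TP,[428.6,328.6,0]);y,x=np.nonzero(r);print('pred',x.min(),x.max(),y.min(),y.max(),r.sum())
for m in M: print('tart',round(m['p'],2),m['bbox'],m['pixels'].sum(),fit([(c,m['pixels'])],TP,[428.6,328.6,0]) if m['bbox'][1]>100 else '')
E
```

```text
t: 33.08
tcp_pos: [429.3, 128.9, 327.2]
ee_rot: [180.0, -0.0, -88.0]
force: [-0.5, -0.5, 0.1]
width: 55.5
grip_force: 0.0
[429.26104136 128.94244062 327.21756368]
top 0.97 [219.1, 286.4, 337.9, 359.0] (array([428.9, 326.8,  92.3]), np.float64(0.6869459412480445))
pred 235 320 258 287 1823
tart 0.92 [235.5, 258.3, 318.6, 289.8] 1739 (array([429.9, 330.2,   6.6]), np.float64(0.9672316384180791))
```

```bash
python3 -c "
from workcell import finish_job
print(finish_job())"
```

```text
the job is handed in; nothing more can be done
None
```

The tart is on the riser's runners, about 2 mm from centre by the last wrist-camera check, and the turner lies flat on the bare worktop near (443, -150); I handed the job in at about 33 s, but the hand-in returned no verdict.

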